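Mirror the row of gravers onto the metal rest

TASK

Set the bench up for a left-handed engraver: move all four gravers from the wooden rest to the empty metal rest in reverse order, so that the one that lay furthest left ends furthest right, and so on. Each lies in its own seat, settled between the rails, lengthwise in the trough with its knob on the robot's side, as it lay before.

Things in the scene. Friction and masses are not known exactly. Their poses are not given: they have to be found in the camera images.
- graver_ball: Loose graver with a round steel-grey ball knob, 35 mm across; 110 g; about 95 mm long with its thin blade. Origin: middle of its length, at the underside; +y along the tool to the knob (its centre is at y = +30 mm, z = +17.5 mm), blade tip at y = -47 mm, z up as it lies. Grip it across the knob, along its x. Starts in a seat of the wooden rest, knob towards the robot.
- graver_black: Loose graver with a round black ball knob, 35 mm across; 50 g; about 95 mm long with its thin blade. Origin: middle of its length, at the underside; +y along the tool to the knob (its centre is at y = +30 mm, z = +17 mm), blade tip at y = -47 mm, z up as it lies. Grip it across the knob, along its x. Starts in a seat of the wooden rest, knob towards the robot.
- graver_mushroom: Loose graver with a turned mushroom-shaped knob of reddish-brown wood, 32 mm across; 45 g; about 95 mm long with its thin blade. Origin: middle of its length, at the underside; +y along the tool to the knob (its widest part is at y = +33 mm, z = +17 mm), blade tip at y = -47 mm, z up as it lies. Grip it across the knob, along its x. Starts in a seat of the wooden rest, knob towards the robot.
- graver_mushroom_2: Loose graver with a turned mushroom-shaped knob of paler wood, 32 mm across; 45 g; about 95 mm long with its thin blade. Origin: middle of its length, at the underside; +y along the tool to the knob (its widest part is at y = +33 mm, z = +17 mm), blade tip at y = -47 mm, z up as it lies. Grip it across the knob, along its x. Starts in a seat of the wooden rest, knob towards the robot.
- seat_ball: Fixed pale wooden seat block on the wooden rest: the one graver_ball lies in at the start (the four are alike; their order is drawn anew each time). 96 x 26 x 14 mm, with two round dark rails along the trough. Origin: block's underside, below the knob; +x along the trough to the blade end.
- seat_black: Fixed pale wooden seat block on the wooden rest: the one graver_black lies in at the start (the four are alike; their order is drawn anew each time). 96 x 26 x 14 mm, with two round dark rails along the trough. Origin: block's underside, below the knob; +x along the trough to the blade end.
- seat_mushroom: Fixed pale wooden seat block on the wooden rest: the one graver_mushroom lies in at the start (the four are alike; their order is drawn anew each time). 96 x 26 x 14 mm, with two round dark rails along the trough. Origin: block's underside, below the knob; +x along the trough to the blade end.
- seat_mushroom_2: Fixed pale wooden seat block on the wooden rest: the one graver_mushroom_2 lies in at the start (the four are alike; their order is drawn anew each time). 96 x 26 x 14 mm, with two round dark rails along the trough. Origin: block's underside, below the knob; +x along the trough to the blade end.
- wood_rest: The full rest, fixed: brown wooden board 100 x 236 x 8 mm with four pale seat blocks at y = +96, +32, -32, -96 mm. Origin: on the worktop, below the middle of the row of knobs; +y along the row, to the robot's left; +x away from the robot, to the blades. Either rest may be the nearer one; each is turned up to 0.1 rad.
- metal_rest: The empty rest, fixed: dark steel board, 100 x 236 mm, axes and origin like wood_rest's. Four aluminium seats at y = +96, +32, -32, -96 mm, x = -16 to +80: 26 mm wide, floor 22 mm above the worktop, dark round rails 20 mm apart along x, up to 7 mm high. Knobs go at about x = 0, blades to +x; a seated graver's origin is at x = +30, z = 23.5 mm, its knob's centre at z = 41.
Things that resemble listed ones, but are neither listed nor needed, are in the scene too. What is shaped like the graver_mushroom_2 but yellow is not meant.

How it is judged:
At the end, for the whole second after the job is handed in: Each graver lies at rest, let go, in the metal seat that mirrors its starting seat: within 10 mm of the centreline, 15 mm lengthwise (origin 30 mm from the knob line), 6 mm in height and 0.25 rad of the trough, knob on the robot's side (((y of seat_ball in the frame of wood_rest between 0.086 and 0.106 m and y of graver_ball in the frame of metal_rest between -0.106 and -0.086 m) or (y of seat_ball in the frame of wood_rest between 0.022 and 0.042 m and y of graver_ball in the frame of metal_rest between -0.042 and -0.022 m) or (y of seat_ball in the frame of wood_rest between -0.042 and -0.022 m and y of graver_ball in the frame of metal_rest between 0.022 and 0.042 m) or (y of seat_ball in the frame of wood_rest between -0.106 and -0.086 m and y of graver_ball in the frame of metal_rest between 0.086 and 0.106 m)) and x of graver_ball in the frame of metal_rest between 0.015 and 0.045 m and z of graver_ball in the frame of metal_rest between 0.0175 and 0.0295 m and y of metal_rest in the frame of graver_ball above 0 m and angle between the y axis of each of graver_ball, graver_black, graver_mushroom, graver_mushroom_2 and the x axis of metal_rest, either way round below 0.25 rad and linear speed of each of graver_ball, graver_black, graver_mushroom, graver_mushroom_2 below 0.02 m/s and ((y of seat_black in the frame of wood_rest between 0.086 and 0.106 m and y of graver_black in the frame of metal_rest between -0.106 and -0.086 m) or (y of seat_black in the frame of wood_rest between 0.022 and 0.042 m and y of graver_black in the frame of metal_rest between -0.042 and -0.022 m) or (y of seat_black in the frame of wood_rest between -0.042 and -0.022 m and y of graver_black in the frame of metal_rest between 0.022 and 0.042 m) or (y of seat_black in the frame of wood_rest between -0.106 and -0.086 m and y of graver_black in the frame of metal_rest between 0.086 and 0.106 m)) and x of graver_black in the frame of metal_rest between 0.015 and 0.045 m and z of graver_black in the frame of metal_rest between 0.0175 and 0.0295 m and y of metal_rest in the frame of graver_black above 0 m and ((y of seat_mushroom in the frame of wood_rest between 0.086 and 0.106 m and y of graver_mushroom in the frame of metal_rest between -0.106 and -0.086 m) or (y of seat_mushroom in the frame of wood_rest between 0.022 and 0.042 m and y of graver_mushroom in the frame of metal_rest between -0.042 and -0.022 m) or (y of seat_mushroom in the frame of wood_rest between -0.042 and -0.022 m and y of graver_mushroom in the frame of metal_rest between 0.022 and 0.042 m) or (y of seat_mushroom in the frame of wood_rest between -0.106 and -0.086 m and y of graver_mushroom in the frame of metal_rest between 0.086 and 0.106 m)) and x of graver_mushroom in the frame of metal_rest between 0.015 and 0.045 m and z of graver_mushroom in the frame of metal_rest between 0.0175 and 0.0295 m and y of metal_rest in the frame of graver_mushroom above 0 m and ((y of seat_mushroom_2 in the frame of wood_rest between 0.086 and 0.106 m and y of graver_mushroom_2 in the frame of metal_rest between -0.106 and -0.086 m) or (y of seat_mushroom_2 in the frame of wood_rest between 0.022 and 0.042 m and y of graver_mushroom_2 in the frame of metal_rest between -0.042 and -0.022 m) or (y of seat_mushroom_2 in the frame of wood_rest between -0.042 and -0.022 m and y of graver_mushroom_2 in the frame of metal_rest between 0.022 and 0.042 m) or (y of seat_mushroom_2 in the frame of wood_rest between -0.106 and -0.086 m and y of graver_mushroom_2 in the frame of metal_rest between 0.086 and 0.106 m)) and x of graver_mushroom_2 in the frame of metal_rest between 0.015 and 0.045 m and z of graver_mushroom_2 in the frame of metal_rest between 0.0175 and 0.0295 m and y of metal_rest in the frame of graver_mushroom_2 above 0 m); the robot touches nothing.
It also fails if it takes over 96 s, if anything falls off the work surface, if the arm or the gripper's body presses on something with over 40 N, if the wrist force passes 120 N, or if a joint passes its speed limit or range.

ROBOT

A 6-joint arm with a two-finger parallel gripper is mounted at the origin on a cart in front of the work surface, level with it; the furniture and walls round the work are solid. World frame = base frame: x ahead of the robot, y to its left, z up, the work surface at z = 0. Lengths are in m, angles in rad, forces in N, time in s.
With the tool pointing down it reaches from about 0.35 to 0.975 m from the base axis. Payload 4.9 kg.
Tool frame: the origin (TCP) lies on the mounting face of the last link; the fingertips stand 173 mm ahead of it and the grasp point (between the pads) lies 155 mm ahead of it; z points along the fingers, y is the direction in which the jaws open and shut (so a half turn about z gives the same grasp; the last joint's range is limited). The gripper opens to 85 mm and grips with 20 to 120 N. Pads are 22 mm wide; open, the fingers measure 114 mm over their backs; the gripper's body (76 mm by 85 mm) begins 54 mm behind the grasp point. The pads swing forward as they close: fully open they stand 13 mm farther back than shut.
Start: joints at [-1.419, 0.053, 1.613, -0, 1.476, -0.119], TCP at [0.167, -0.602, 0.405] pointing down, gripper open.
Joint ranges: [-3.01, 3.01], [-1.01, 2.22], [0.06, 2.58], [-1.02, 4.17], [0.09, 2.62], [-3.14, 3.14]. Speed limits (rad/s): [2.57, 2.57, 3.14, 3.14, 3.14, 3.14].

INTERFACE

Orientations are given as a rotation vector (axis times angle).
In Python, from station import ctrl gives the robot as it stands. The module is installed in compiled form; this text tells all that it offers.
- The arm moves only by the tool jog_arm, never from a script. Its argument "steps" is a list of rows, each a list of 2 entries, a list of its own where there are three numbers: the shift along the tool's x, y, z in cm, then the turn, a rotation vector about the tool's x, y, z in degrees. In form: [[[tx, ty, tz], [rx, ry, rz]], ...]. A call has 1 to 8 rows; each row shifts and turns the pose as measured when the row begins, along the tool's axes as they then stand; what a row does not reach is not made up. A row lasts 1/10 s, in which the tool goes at most 50 mm and 8.59 degrees, less where a joint would pass 70% of its speed; a pose out of reach is approached as far as the arm can. A call is refused whole if a number of a shift passes 5 or a number of a turn 8.59, either way. A call with a gripper value outside its range is refused whole. "fingers" is the gripper command: -1 is shut, 1 is fully open, values between are in proportion, set as the call begins (left out, the last holds). The fingers move at their own pace and stop on an object; "grip_force" is the grip in N (left out, the last holds). Time passes only in rows, so rows that do not move let the fingers close. It gives the time, the measured TCP pose, the force and the opening at its end, in the units of the state.
- ctrl.get_obs(): the state, without advancing time (a new reading comes with each control period).
- ctrl.get_image(name): name is "scene" or "side" or "wrist"; returns the picture (400x640x3 uint8, red, green, blue); there is no depth.
- ctrl.camera_info(name): a dict with "K" (3x3 intrinsics, pixels), "dist_coeffs" ([k1, k2, p1, p2, k3] as OpenCV has them; the pictures are not rectified), "camera_from_world" (4x4, takes a point from world to camera coordinates). Camera axes: x right, y up, looking along -z (the intrinsics and any distortion apply to the point x, -y, -z); pixel columns grow to the right and rows downward; lengths in m; the calibration is good to about 2 mm. A picture is of the moment at which its call begins: read the wrist's pose just before it. camera_info takes no time and is no camera call; for the wrist camera it gives the pose at the moment of the call.
- ctrl.finish_job(): hands the job in, once; it reports no verdict.
The state is a dict: "t": time; "q": joint angles; "dq": joint speeds; "effort": joint torques, N m; "tool_pos": TCP position; "tool_rot": TCP orientation; "contact_force": force on the tool from outside, world axes, zero at the start; "wrist_torque": the same for the moment, N m; "opening": finger opening in m.
Only numpy, scipy, OpenCV 4.12 (cv2) and the standard library are available. Lean on these libraries where they do the work, as an engineer would, in place of code of your own. Each camera call takes 0.05 s, during which the arm holds its last target.

## Working session

There is one attempt and no reset: what is moved stays moved. The work goes in short steps, Python scripts to look and compute and a tool call to move; the robot and the scene stay as the last step left them, time stands still between calls to the robot, and variables do not carry over. Pictures are saved under pics/ and viewed, and the job is handed in when it is done.

Besides the shell and the picture viewer there is one more tool, called after "Emit:" as a command line: name --argument value ..., lists and objects as JSON in quotes. jog_arm: Moves the arm, as the interface text tells. Its arguments: {"type":"object","properties":{"steps":{"type":"array","items":{"type":"array"}},"fingers":{"type":"number"},"grip_force":{"type":"number"}},"required":["steps"]}

```bash
mkdir -p pics; python3 - <<'E'
from station import ctrl
import cv2,numpy as np
print(ctrl.get_obs())
for n in ["scene","side","wrist"]:
    i=ctrl.camera_info(n); print(n,np.array(i["K"]).round(1).tolist(),i["dist_coeffs"],np.array(i["camera_from_world"]).round(3).tolist())
    cv2.imwrite(f"pics/{n}0.png",ctrl.get_image(n)[:,:,::-1])
E
```

```text
{'t': 0.0, 'q': array([-1.41898463e+00,  5.33407925e-02,  1.61430649e+00,  2.91413968e-05,
        1.47596370e+00, -1.18992085e-01]), 'dq': array([ 3.86880591e-04,  8.58532435e-04, -6.49222460e-04,  1.38446309e-03,
       -2.11637720e-03, -4.11619115e-05]), 'effort': array([ 5.95387755e-04, -3.93671536e+01, -3.70182252e+01, -1.80228739e-05,
        6.83413455e-03, -1.49024550e-05]), 'tool_pos': array([ 0.16715823, -0.6019512 ,  0.40346515]), 'tool_rot': array([-3.11083870e+00, -4.23802168e-01,  6.45980907e-06]), 'contact_force': array([-0.10590253, -0.69386963,  0.12666431]), 'wrist_torque': array([-0.02961962, -0.00010995,  0.01092643]), 'opening': 0.08501605621269234}
scene [[462.2, 0.0, 321.6], [0.0, 462.2, 203.8], [0.0, 0.0, 1.0]] [0.03359948 0.         0.         0.         0.        ] [[0.677, -0.736, 0.021, -0.333], [0.375, 0.369, 0.851, -0.247], [-0.634, -0.568, 0.525, -0.627], [0.0, 0.0, 0.0, 1.0]]
side [[498.0, 0.0, 305.9], [0.0, 498.0, 202.4], [0.0, 0.0, 1.0]] [0.01242797 0.         0.         0.         0.        ] [[-0.995, -0.1, 0.021, 0.509], [0.057, -0.364, 0.93, -0.073], [-0.085, 0.926, 0.368, -0.838], [0.0, 0.0, 0.0, 1.0]]
wrist [[278.3, 0.0, 319.9], [0.0, 278.3, 199.8], [0.0, 0.0, 1.0]] [-0.04994592  0.          0.          0.          0.        ] [[0.268, -0.963, -0.001, -0.625], [0.928, 0.258, -0.267, 0.034], [0.257, 0.071, 0.964, -0.377], [0.0, 0.0, 0.0, 1.0]]
```

View pics/scene0.png

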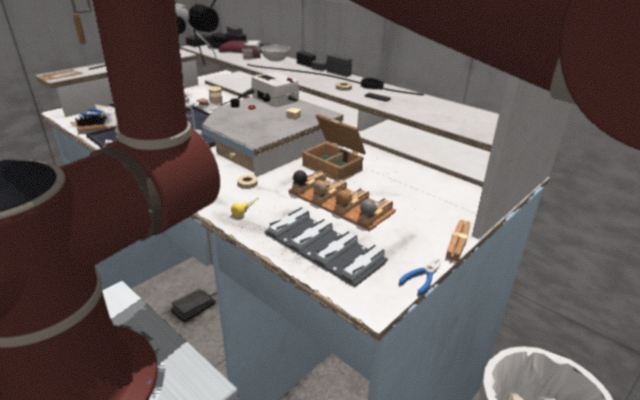

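View pics/side0.png

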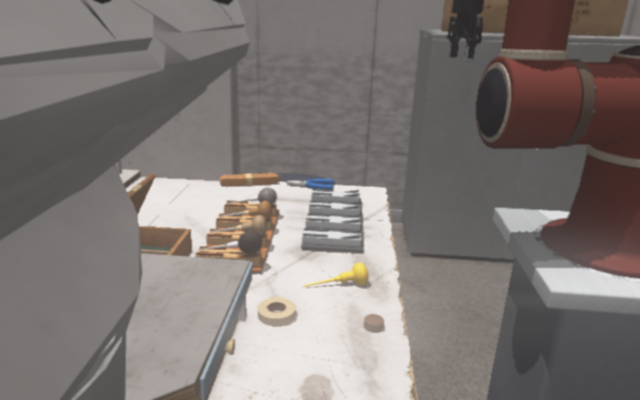

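View pics/wrist0.png

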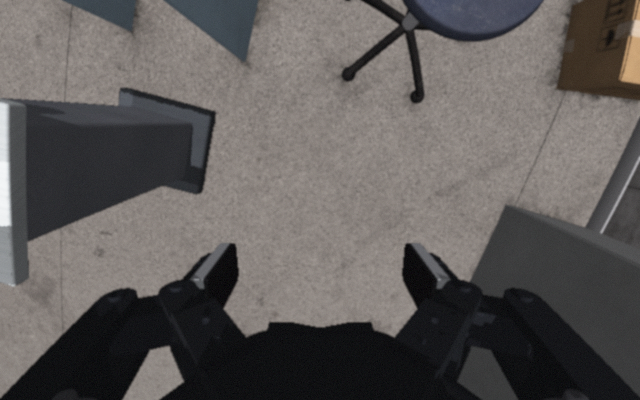

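```bash
cat > h.py <<'E'
import cv2,numpy as np
from station import ctrl
from scipy.spatial.transform import Rotation as R
def cam(n):
    i=ctrl.camera_info(n); return np.array(i["K"]),np.array(i["dist_coeffs"]),np.array(i["camera_from_world"])
def ray(n,uv,c=None):
    K,d,T=c or cam(n)
    p=cv2.undistortPoints(np.array(uv,float).reshape(-1,1,2),K,d)[:,0]
    v=np.c_[p[:,0],-p[:,1],-np.ones(len(p))]@T[:3,:3]
    C=-T[:3,:3].T@T[:3,3]
    return C,v
def onz(n,uv,z,c=None):
    C,v=ray(n,uv,c); return C+v*((z-C[2])/v[:,2])[:,None]
def proj(P,c):
    K,d,T=c
    q=np.atleast_2d(P)@T[:3,:3].T+T[:3,3]; q=q*[1,-1,-1]
    return cv2.projectPoints(q,np.zeros(3),np.zeros(3),K,d)[0][:,0]
E
python3 - <<'E'
from h import *
np.set_printoptions(precision=3,suppress=True)
for n in("scene","side"): print(n,ray(n,[[0,0]])[0])
print("knobs",onz("scene",[[300,177],[320,186],[344,198],[368,208]],.041))
print("knobs side",onz("side",[[250,240],[258,223],[264,208],[267,196]],.041))
print("metal seats ends near",onz("scene",[[277,228],[302,241],[329,256],[357,270]],.025))
print("table",onz("scene",[[380,333],[550,180],[475,243],[206,222]],0))
print("table side",onz("side",[[388,187],[145,180],[413,398],[250,262]],0))
E
```

```text
scene [-0.08  -0.51   0.546]
side [0.439 0.8   0.366]
knobs [[ 0.582  0.151  0.041]
 [ 0.583  0.09   0.041]
 [ 0.581  0.018  0.041]
 [ 0.585 -0.043  0.041]]
knobs side [[ 0.581  0.146  0.041]
 [ 0.581  0.083  0.041]
 [ 0.583  0.02   0.041]
 [ 0.588 -0.038  0.041]]
metal seats ends near [[ 0.421  0.055  0.025]
 [ 0.425 -0.011  0.025]
 [ 0.426 -0.078  0.025]
 [ 0.431 -0.139  0.025]]
table [[ 0.363 -0.242  0.   ]
 [ 1.061 -0.248  0.   ]
 [ 0.685 -0.238  0.   ]
 [ 0.357  0.204  0.   ]]
table side [[ 0.355 -0.239  0.   ]
 [ 0.888 -0.2    0.   ]
 [ 0.364  0.396 -0.   ]
 [ 0.584  0.138  0.   ]]
```

Emit:
jog_arm --steps '[[[3.1,-3.5,0],[0,0,0]],[[3.1,-3.5,0],[0,0,0]],[[3.1,-3.5,0],[0,0,0]],[[3.1,-3.5,0],[0,0,0]],[[3.1,-3.5,0],[0,0,0]],[[3.1,-3.5,0],[0,0,0]],[[3.1,-3.5,0],[0,0,0]],[[3.1,-3.5,0],[0,0,0]]]' --fingers 0.18 --grip_force 60

```text
t: 0.95
tool_pos: [0.3337, -0.2582, 0.3999]
tool_rot: [-3.108, -0.406, 0.0]
contact_force: [0.2, 0.9, -0.4]
opening: 0.0503
```

Emit:
jog_arm --steps '[[[3.1,-3.4,0],[0,0,2.2]],[[3.0,-3.5,0],[0,0,2.2]],[[2.8,-3.6,0],[0,0,2.2]],[[2.7,-3.7,0],[0,0,2.2]],[[2.5,-3.8,0],[0,0,2.2]],[[2.3,-3.9,0],[0,0,2.2]],[[1,-2,0],[0,0,2]],[[0,0,0],[0,0,0]]]'

```text
t: 1.75
tool_pos: [0.4733, 0.0221, 0.4006]
tool_rot: [-3.135, 0.015, -0.002]
contact_force: [-0.1, -0.3, -0.6]
opening: 0.05
```

```bash
cat > shot.py <<'E'
import sys
from h import *
o=ctrl.get_obs(); c=cam("wrist"); im=ctrl.get_image("wrist")
cv2.imwrite(f"pics/{sys.argv[1]}.png",im[:,:,::-1]); np.savez(f"pics/{sys.argv[1]}.npz",K=c[0],d=c[1],T=c[2],im=im)
print(o["t"],o["tool_pos"].round(4),o["tool_rot"].round(3),o["q"].round(2))
E
python3 shot.py w1
```

```text
1.75 [0.4733 0.0221 0.4006] [-3.135e+00  1.500e-02 -2.000e-03] [-0.11 -0.32  1.96  0.01  1.5   1.47]
```

View pics/w1.png

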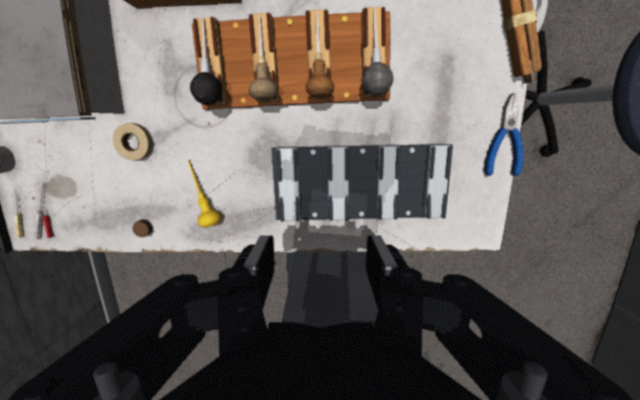

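```bash
python3 - <<'E'
from h import *
im=np.load("pics/w1.npz")["im"][:,:,::-1]
a=cv2.resize(im[130:230,260:460],(800,400),interpolation=cv2.INTER_CUBIC)
cv2.imwrite("pics/z1.png",a)
b=cv2.resize(im[0:115,185:400],(800,428),interpolation=cv2.INTER_CUBIC)
cv2.imwrite("pics/z2.png",b)
E
```

```text
(no output)
```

View pics/z1.png

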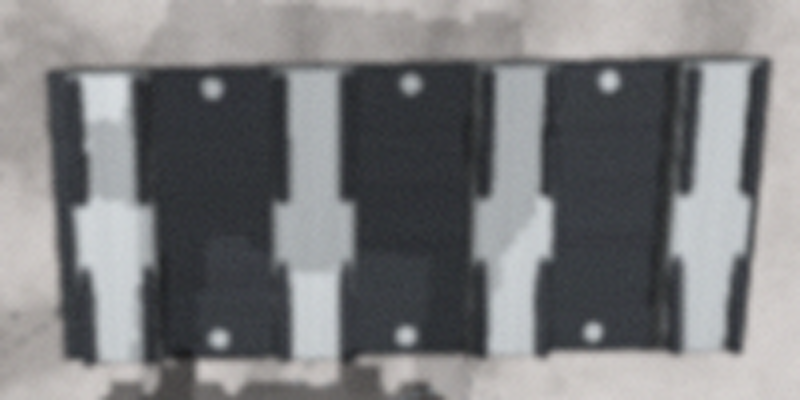

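View pics/z2.png

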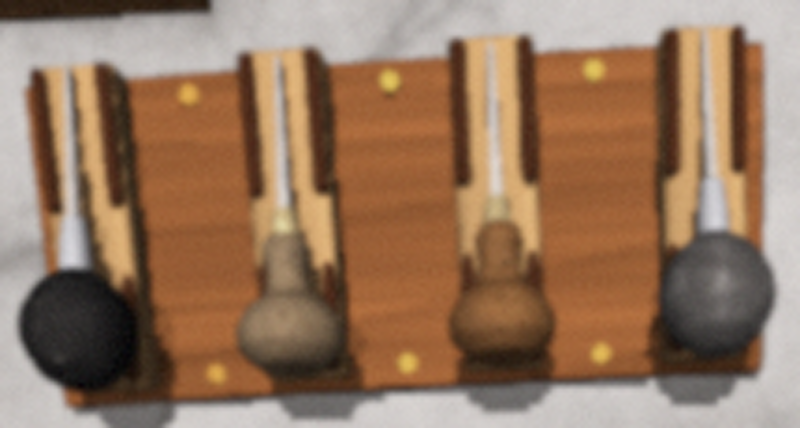

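```bash
python3 - <<'E'
from h import *
np.set_printoptions(precision=4,suppress=True)
d=np.load("pics/w1.npz"); c=(d["K"],d["d"],d["T"])
far=np.array([[107,73],[313,70],[518,66],[722,62]])/4+[260,130]-.37
near=np.array([[118,361],[316,360],[512,357],[705,352]])/4+[260,130]-.37
mid=np.array([[114,232],[313.5,230],[513.5,228],[710,226]])/4+[260,130]-.37
F=onz("w",far,.022,c);N=onz("w",near,.022,c);M=onz("w",mid,.022,c)
print(F,N,M,sep="\n")
print("len",np.linalg.norm(F-N,axis=1))
ys=np.array([.096,.032,-.032,-.096])
L=np.r_[[[.08,y] for y in ys],[[-.016,y] for y in ys]]
W=np.r_[F,N][:,:2]
# rigid fit
lc,wc=L.mean(0),W.mean(0); H=(L-lc).T@(W-wc); th=np.arctan2(H[0,1]-H[1,0],H[0,0]+H[1,1])
Rm=np.array([[np.cos(th),-np.sin(th)],[np.sin(th),np.cos(th)]]); o=wc-Rm@lc
print("metal yaw",th,"origin",o,"resid",(L@Rm.T+o-W)*1000)
for y in ys: print("metal knob",y,Rm@[0,y]+o)
# wood knobs
s=215/800
kn=np.array([[78,328],[290,328],[502,322],[717,293]])*s+[185,0]-.37
tip=np.array([[69,68],[279,55],[491,42],[707,30]])*s+[185,0]-.37
Kp=onz("w",kn,.041,c);T=onz("w",tip,.027,c); print("knobs",Kp,"tips",T)
v=Kp[0]-Kp[3]; print("row yaw",np.arctan2(-v[0],v[1]),np.linalg.norm(v)); v=T-Kp; print(np.arctan2(v[:,1],v[:,0]))
E
```

```text
[[ 0.5121  0.0649  0.022 ]
 [ 0.5123  0.0015  0.022 ]
 [ 0.5132 -0.0617  0.022 ]
 [ 0.5142 -0.1252  0.022 ]]
[[ 0.4181  0.0652  0.022 ]
 [ 0.418  -0.0002  0.022 ]
 [ 0.4184 -0.0649  0.022 ]
 [ 0.4195 -0.1292  0.022 ]]
[[ 0.4618  0.0647  0.022 ]
 [ 0.4619  0.001   0.022 ]
 [ 0.4621 -0.063   0.022 ]
 [ 0.4623 -0.1265  0.022 ]]
len [0.0939 0.0944 0.0948 0.0948]
metal yaw 0.013598072862077381 origin [ 0.4337 -0.0316] resid [[ 0.375   0.508 ]
 [ 0.9495 -0.0139]
 [ 0.9966 -0.8501]
 [ 0.8077 -1.3771]
 [-1.6868 -1.0164]
 [-0.6712  0.3399]
 [-0.2722  1.0643]
 [-0.4986  1.3454]]
metal knob 0.096 [0.4324 0.0644]
metal knob 0.032 [0.4333 0.0004]
metal knob -0.032 [ 0.4342 -0.0636]
metal knob -0.096 [ 0.435  -0.1276]
knobs [[ 0.5817  0.1508  0.041 ]
 [ 0.5802  0.0866  0.041 ]
 [ 0.581   0.0232  0.041 ]
 [ 0.5887 -0.0405  0.041 ]] tips [[ 0.6576  0.152   0.027 ]
 [ 0.6591  0.0886  0.027 ]
 [ 0.6614  0.0258  0.027 ]
 [ 0.6643 -0.0378  0.027 ]]
row yaw 0.036952362355934756 0.19142859288174718
[0.0158 0.0254 0.0315 0.0355]
```

```bash
cat > d.py <<'E'
import sys
from h import *
# args: x y z yaw -> total tool-frame shift (cm) & turn (deg)
x,y,z,yaw=map(float,sys.argv[1:5])
o=ctrl.get_obs(); Rc=R.from_rotvec(o["tool_rot"])
Rt=R.from_euler("z",yaw)*R.from_rotvec([np.pi,0,0])
tcp=np.array([x,y,z])-Rt.apply([0,0,.155])
rel=(Rc.inv()*Rt).as_rotvec(degrees=True)
s=Rc.inv().apply(tcp-o["tool_pos"])*100
print("shift cm",s.round(2),"norm",np.linalg.norm(s).round(2),"turn deg",rel.round(2),"grasp now",(o["tool_pos"]+Rc.apply([0,0,.155])).round(4),"open",round(o["opening"],4),"F",o["contact_force"].round(1))
E
python3 d.py .582 .151 .10 .03
```

```text
shift cm [ 10.76 -13.01  14.64] norm 22.34 turn deg [-0.35 -0.05 -2.32] grasp now [0.4731 0.0221 0.2455] open 0.0507 F [ 0.1 -0.1  0.7]
```

Emit:
jog_arm --steps '[[[1.8,-2.2,2.4],[-0.06,0,-0.4]],[[1.8,-2.2,2.4],[-0.06,0,-0.4]],[[1.8,-2.2,2.4],[-0.06,0,-0.4]],[[1.8,-2.2,2.4],[-0.06,0,-0.4]],[[1.8,-2.2,2.4],[-0.06,0,-0.4]],[[1.8,-2.0,2.4],[-0.05,0,-0.3]],[[0,0,0],[0,0,0]]]'

```text
t: 2.5
tool_pos: [0.584, 0.1459, 0.2534]
tool_rot: [3.135, 0.036, 0.007]
contact_force: [-0.7, -0.5, -0.2]
opening: 0.0506
```

```bash
python3 d.py .582 .151 .039 .03; python3 shot.py w2
```

```text
shift cm [-0.21 -0.55  5.94] norm 5.97 turn deg [ 0.39 -0.25 -0.39] grasp now [0.5847 0.1449 0.0984] open 0.0506 F [-0.7 -0.5 -0.2]
2.5 [0.584  0.1459 0.2534] [3.135 0.036 0.007] [ 0.12  0.14  1.79 -0.01  1.21  1.67]
```

View pics/w2.png

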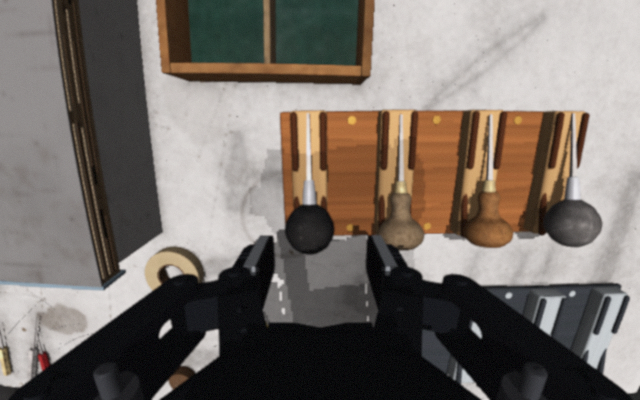

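```bash
python3 - <<'E'
from h import *
d=np.load("pics/w2.npz"); c=(d["K"],d["d"],d["T"])
print(onz("w",[[310,229],[402,234],[489,232],[574,222]],.041,c).round(4))
E
```

```text
[[ 0.5813  0.1509  0.041 ]
 [ 0.5787  0.0863  0.041 ]
 [ 0.5811  0.0233  0.041 ]
 [ 0.5896 -0.041   0.041 ]]
```

Emit:
jog_arm --steps '[[[-0.25,-0.6,0.5],[0.35,-0.2,-0.3]],[[0,0,1.5],[0,0,0]],[[0,0,1.5],[0,0,0]],[[0,0,1.2],[0,0,0]],[[0,0,0.8],[0,0,0]],[[0,0,0.4],[0,0,0]],[[0,0,0],[0,0,0]]]'

```text
t: 3.25
tool_pos: [0.5809, 0.1468, 0.1951]
tool_rot: [3.14, 0.037, 0.012]
contact_force: [0.8, 0.0, -0.3]
opening: 0.0503
```

```bash
python3 d.py .582 .151 .039 .03
```

```text
shift cm [ 0.12 -0.42  0.11] norm 0.45 turn deg [ 0.07 -0.42 -0.37] grasp now [0.582  0.1466 0.0401] open 0.0503 F [ 0.8  0.  -0.3]
```

Emit:
jog_arm --steps '[[[0,-0.45,0.1],[0,-0.3,0]],[[0,0,0],[0,0,0]]]'

```text
t: 3.45
tool_pos: [0.5811, 0.1516, 0.1945]
tool_rot: [3.14, 0.037, 0.004]
contact_force: [0.2, -0.3, 0.5]
opening: 0.0504
```

Emit:
jog_arm --steps '[[[0,0,0],[0,0,0]],[[0,0,0],[0,0,0]],[[0,0,0],[0,0,0]],[[0,0,0],[0,0,0]],[[0,0,0],[0,0,0]]]' --fingers -1 --grip_force 50

```text
t: 3.95
tool_pos: [0.5817, 0.1521, 0.196]
tool_rot: [3.141, 0.038, 0.008]
contact_force: [-0.4, -0.4, -0.6]
opening: 0.0316
```

```bash
python3 d.py .582 .151 .039 .03
```

```text
shift cm [0.03 0.11 0.2 ] norm 0.23 turn deg [ 0.05 -0.29 -0.34] grasp now [0.5825 0.152  0.041 ] open 0.0316 F [-0.4 -0.4 -0.6]
```

Emit:
jog_arm --steps '[[[0,0,-0.5],[0,0,0]],[[0,0,-1.0],[0,0,0]],[[0,0,-1.5],[0,0,0]],[[0,0,-2],[0,0,0]],[[0,0,-2],[0,0,0]],[[0,0,-1],[0,0,0]],[[0,0,0],[0,0,0]]]'

```text
t: 4.65
tool_pos: [0.5816, 0.1522, 0.2845]
tool_rot: [3.141, 0.038, 0.013]
contact_force: [-0.1, -0.1, -0.9]
opening: 0.0318
```

```bash
python3 d.py .434 -.128 .12 .015; python3 shot.py w3
```

```text
shift cm [-15.43  27.65   0.83] norm 31.68 turn deg [ 0.03 -0.49  0.51] grasp now [0.5829 0.1521 0.1295] open 0.0318 F [-0.1 -0.1 -0.9]
4.65 [0.5816 0.1522 0.2845] [3.141 0.038 0.013] [ 0.13  0.1   1.77 -0.    1.26  1.68]
```

View pics/w3.png

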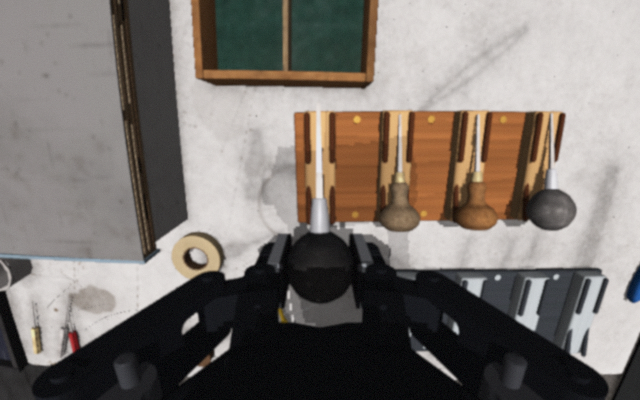

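```bash
python3 - <<'E'
from h import *
d=np.load("pics/w3.npz"); c=(d["K"],d["d"],d["T"])
print(onz("w",[[320,266]],.1305,c).round(4), onz("w",[[319,112]],.117,c).round(4))
E
```

```text
[[0.583  0.1516 0.1305]] [[0.6555 0.1538 0.117 ]]
```

Emit:
jog_arm --steps '[[[-1.0,1.8,0],[0,0,0]],[[-2.1,3.8,0],[0,0,0.1]],[[-2.2,4.0,0.1],[0,0,0.1]],[[-2.2,4.0,0.1],[0,0,0.1]],[[-2.2,4.0,0.1],[0,0,0.1]],[[-2.2,4.0,0.1],[0,0,0.1]],[[-2.1,3.8,0.1],[0,0,0]],[[-1.2,2.0,0.1],[0,0,0]]]'

```text
t: 5.5
tool_pos: [0.4288, -0.1308, 0.2701]
tool_rot: [-3.14, -0.036, 0.0]
contact_force: [0.0, -1.0, -0.3]
opening: 0.0313
```

```bash
python3 d.py .434 -.128 .044 .015
```

```text
shift cm [ 0.53 -0.26  7.11] norm 7.13 turn deg [-0.09  0.01  0.47] grasp now [ 0.4288 -0.1306  0.1151] open 0.0313 F [ 0.  -1.  -0.3]
```

Emit:
jog_arm --steps '[[[0.5,-0.3,1.0],[0,0,0.4]],[[0,0,1.5],[0,0,0]],[[0,0,1.5],[0,0,0]],[[0,0,1.2],[0,0,0]],[[0,0,0.8],[0,0,0]],[[0,0,0],[0,0,0]]]'

```text
t: 6.1
tool_pos: [0.4313, -0.1277, 0.2026]
tool_rot: [-3.136, -0.015, 0.01]
contact_force: [0.1, 0.8, -0.7]
opening: 0.0316
```

```bash
python3 d.py .434 -.128 .042 .015; python3 shot.py w4
```

```text
shift cm [0.27 0.04 0.55] norm 0.62 turn deg [-0.32  0.35 -0.3 ] grasp now [ 0.4304 -0.1268  0.0476] open 0.0316 F [ 0.1  0.8 -0.7]
6.1 [ 0.4313 -0.1277  0.2026] [-3.136 -0.015  0.01 ] [-0.45 -0.15  2.17  0.    1.13  1.11]
```

View pics/w4.png

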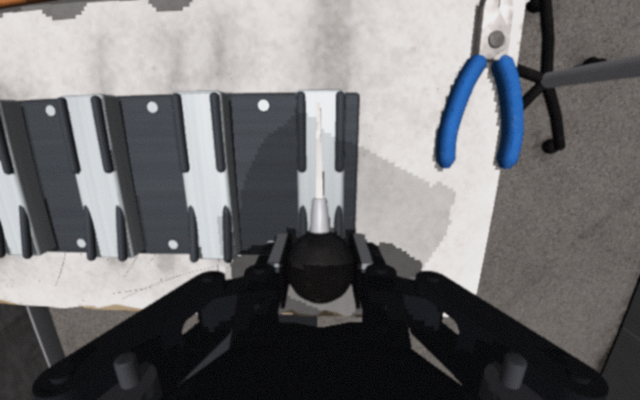

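Emit:
jog_arm --steps '[[[0.35,0,0.2],[-0.2,0.3,0]],[[0,0,0.25],[0,0,0]],[[0,0,0.1],[0,0,0]],[[0,0,0],[0,0,0]]]'

```text
t: 6.55
tool_pos: [0.4367, -0.1278, 0.1992]
tool_rot: [3.141, 0.017, 0.006]
contact_force: [-0.5, -0.1, -0.7]
opening: 0.0313
```

```bash
python3 d.py .434 -.128 .041 .015
```

```text
shift cm [-0.27  0.02  0.32] norm 0.42 turn deg [ 0.02 -0.23 -0.25] grasp now [ 0.4373 -0.1278  0.0442] open 0.0313 F [-0.5 -0.1 -0.7]
```

Emit:
jog_arm --steps '[[[-0.2,0,0.15],[0,-0.2,0]],[[0,0,0.1],[0,0,0]],[[0,0,0],[0,0,0]]]'

```text
t: 6.85
tool_pos: [0.4348, -0.128, 0.1972]
tool_rot: [3.141, 0.017, 0.002]
contact_force: [0.2, -0.6, -0.3]
opening: 0.0316
```

```bash
python3 d.py .434 -.128 .041 .015
```

```text
shift cm [-0.08  0.    0.12] norm 0.14 turn deg [ 0.06 -0.08 -0.25] grasp now [ 0.435  -0.1281  0.0422] open 0.0316 F [ 0.2 -0.6 -0.3]
```

Emit:
jog_arm --steps '[[[0,0,0.05],[0,0,0]],[[0,0,0],[0,0,0]],[[0,0,0],[0,0,0]],[[0,0,0],[0,0,0]]]' --fingers 0.18

```text
t: 7.25
tool_pos: [0.4349, -0.1282, 0.1971]
tool_rot: [3.14, 0.016, 0.004]
contact_force: [-0.5, 0.1, 0.1]
opening: 0.0508
```

Emit:
jog_arm --steps '[[[0,0,-1.0],[0,0,0]],[[0,0,-2],[0,0,0]],[[0,0,-2.5],[0,0,0]],[[0,0,-1.5],[0,0,0]],[[0,0,0],[0,0,0]]]'

```text
t: 7.75
tool_pos: [0.4347, -0.128, 0.2717]
tool_rot: [3.14, 0.016, 0.003]
contact_force: [0.8, -0.6, -0.2]
opening: 0.0508
```

```bash
python3 shot.py w5;  python3 d.py .58 .0865 .10 .03
```

```text
7.75 [ 0.4347 -0.128   0.2717] [3.14e+00 1.60e-02 3.00e-03] [-0.45 -0.25  2.13 -0.    1.27  1.11]
shift cm [ 14.78 -21.29   1.57] norm 25.96 turn deg [ 0.04 -0.05 -1.12] grasp now [ 0.4346 -0.128   0.1157] open 0.0502 F [-0.5 -0.6  0.6]
```

View pics/w5.png

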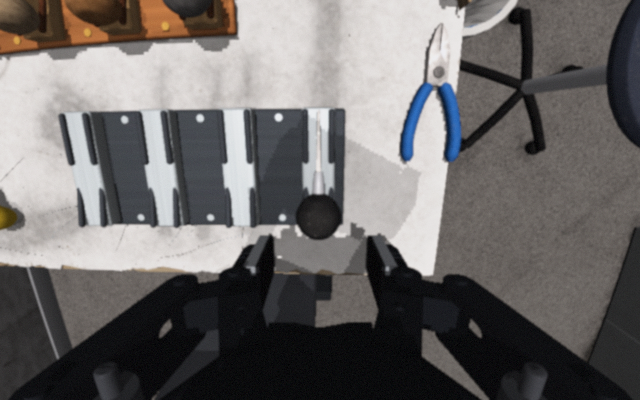

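Emit:
jog_arm --steps '[[[1.2,-1.6,0],[0,0,0]],[[2.2,-3.1,0.2],[0,0,-0.2]],[[2.3,-3.4,0.2],[0,0,-0.2]],[[2.3,-3.4,0.2],[0,0,-0.2]],[[2.3,-3.4,0.2],[0,0,-0.2]],[[2.3,-3.3,0.2],[0,0,-0.2]],[[1.6,-2.3,0.2],[0,0,-0.1]],[[0,0,0],[0,0,0]]]'

```text
t: 8.6
tool_pos: [0.5755, 0.0871, 0.2503]
tool_rot: [3.14, 0.041, -0.012]
contact_force: [-0.5, -0.8, -0.1]
opening: 0.0506
```

```bash
python3 d.py .58 .0865 .039 .03;python3 - <<'E'
from h import *
d=np.load("pics/w5.npz"); c=(d["K"],d["d"],d["T"])
print(onz("w",[[319,216]],.041,c).round(4), onz("w",[[319,112]],.027,c).round(4))
E
```

```text
shift cm [0.49 0.07 5.62] norm 5.65 turn deg [ 0.05  0.46 -0.22] grasp now [0.5743 0.087  0.0953] open 0.0506 F [-0.5 -0.8 -0.1]
[[ 0.435  -0.1281  0.041 ]] [[ 0.5106 -0.1274  0.027 ]]
```

Emit:
jog_arm --steps '[[[0.4,0.07,0.6],[0,0.4,-0.1]],[[0.1,0,1.5],[0,0,0]],[[0,0,1.5],[0,0,0]],[[0,0,1.1],[0,0,0]],[[0,0,0.6],[0,0,0]],[[0,0,0.2],[0,0,0]],[[0,0,0],[0,0,0]]]'

```text
t: 9.3
tool_pos: [0.5771, 0.0828, 0.1856]
tool_rot: [3.139, 0.038, -0.015]
contact_force: [0.5, 0.4, 0.3]
opening: 0.0502
```

```bash
python3 d.py .58 .0865 .039 .03
```

```text
shift cm [ 0.29 -0.36 -0.85] norm 0.96 turn deg [ 0.11  0.56 -0.34] grasp now [0.5756 0.0825 0.0306] open 0.0502 F [0.5 0.4 0.3]
```

Emit:
jog_arm --steps '[[[0,0,-0.7],[0,0.4,-0.2]],[[0.3,-0.35,-0.1],[0,0,0]],[[0,0,0],[0,0,0]]]'

```text
t: 9.6
tool_pos: [0.581, 0.0866, 0.1959]
tool_rot: [3.139, 0.043, 0.001]
contact_force: [-0.1, 0.0, 0.1]
opening: 0.0502
```

```bash
python3 d.py .58 .0865 .039 .03
```

```text
shift cm [-0.1   0.    0.19] norm 0.22 turn deg [ 0.1  -0.05 -0.14] grasp now [0.5811 0.0863 0.0409] open 0.0502 F [-0.1  0.   0.1]
```

Emit:
jog_arm --steps '[[[-0.1,0,0.15],[0,0,0]],[[0,0,0],[0,0,0]],[[0,0,0],[0,0,0]],[[0,0,0],[0,0,0]],[[0,0,0],[0,0,0]]]' --fingers -1

```text
t: 10.1
tool_pos: [0.5807, 0.0871, 0.196]
tool_rot: [3.14, 0.044, 0.006]
contact_force: [-0.0, 0.5, 0.7]
opening: 0.0285
```

Emit:
jog_arm --steps '[[[0,0,-0.5],[0,0,0]],[[0,0,-1.0],[0,0,0]],[[0,0,-1.5],[0,0,0]],[[0,0,-2],[0,0,0]],[[0,0,-2],[0,0,0]],[[0,0,-1],[0,0,0]],[[0,0,0],[0,0,0]]]'

```text
t: 10.8
tool_pos: [0.5804, 0.087, 0.2836]
tool_rot: [3.139, 0.044, 0.009]
contact_force: [0.7, -0.1, -1.1]
opening: 0.0279
```

```bash
python3 d.py .431 -.064 .11 .015; python3 shot.py w6
```

```text
shift cm [-15.37  14.67   1.81] norm 21.32 turn deg [ 0.12 -0.32  0.75] grasp now [0.5813 0.0867 0.1286] open 0.0279 F [ 0.7 -0.1 -1.1]
10.8 [0.5804 0.087  0.2836] [3.139 0.044 0.009] [ 0.02  0.07  1.81 -0.    1.26  1.57]
```

View pics/w6.png

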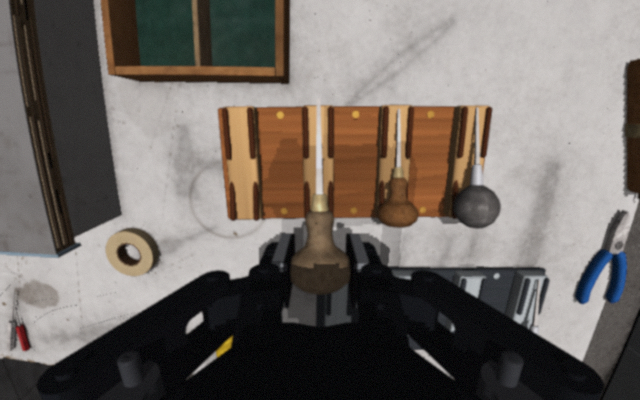

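Emit:
jog_arm --steps '[[[-1.2,1.1,0],[0,0,0]],[[-2.4,2.2,0],[0,0,0.1]],[[-2.4,2.4,0.1],[0,0,0.2]],[[-2.4,2.4,0.1],[0,0,0.2]],[[-2.4,2.4,0.1],[0,0,0.2]],[[-2.3,2.3,0.1],[0,0,0]],[[-1.7,1.6,0],[0,0,0]],[[0,0,0],[0,0,0]]]'

```text
t: 11.65
tool_pos: [0.4279, -0.0639, 0.2708]
tool_rot: [-3.141, -0.028, 0.011]
contact_force: [0.2, 0.3, -0.5]
opening: 0.0281
```

```bash
python3 d.py .431 -.064 .046 .015
```

```text
shift cm [0.36 0.02 6.98] norm 6.98 turn deg [-0.02  0.39  0.18] grasp now [ 0.4269 -0.0639  0.1158] open 0.0281 F [ 0.2  0.3 -0.5]
```

Emit:
jog_arm --steps '[[[0.3,0,1.0],[0,0.3,0.2]],[[0,0,1.5],[0,0,0]],[[0,0,1.5],[0,0,0]],[[0,0,1.2],[0,0,0]],[[0,0,0.6],[0,0,0]],[[0,0,0.3],[0,0,0]],[[0,0,0],[0,0,0]]]'

```text
t: 12.35
tool_pos: [0.4327, -0.0612, 0.2029]
tool_rot: [-3.139, -0.026, 0.005]
contact_force: [-0.0, -1.2, 0.2]
opening: 0.0279
```

```bash
python3 d.py .431 -.064 .042 .015; python3 shot.py w7
```

```text
shift cm [-0.18  0.28  0.59] norm 0.68 turn deg [-0.17  0.18  0.08] grasp now [ 0.4322 -0.0607  0.0479] open 0.0279 F [-0.  -1.2  0.2]
12.35 [ 0.4327 -0.0612  0.2029] [-3.139 -0.026  0.005] [-0.31 -0.19  2.2   0.    1.13  1.24]
```

View pics/w7.png

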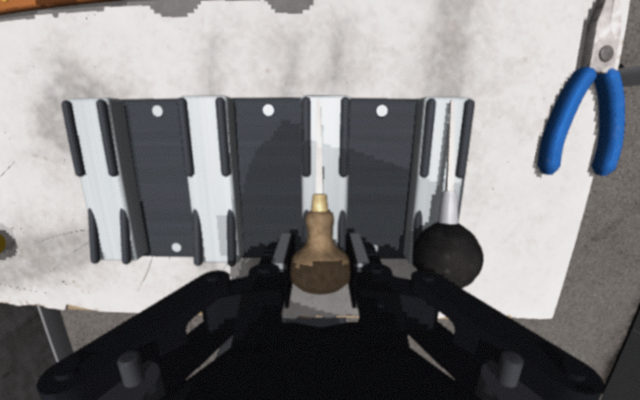

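Emit:
jog_arm --steps '[[[-0.15,0.3,0.2],[-0.15,0.1,0]],[[0,0,0.2],[0,0,0]],[[0,0,0.1],[0,0,0]],[[0,0,0],[0,0,0]]]'

```text
t: 12.8
tool_pos: [0.4322, -0.0649, 0.1998]
tool_rot: [3.14, 0.025, 0.005]
contact_force: [0.7, 0.1, -0.2]
opening: 0.0282
```

```bash
python3 d.py .431 -.064 .042 .015
```

```text
shift cm [-0.12 -0.09  0.28] norm 0.32 turn deg [ 0.08 -0.19  0.06] grasp now [ 0.4328 -0.0651  0.0448] open 0.0282 F [ 0.7  0.1 -0.2]
```

Emit:
jog_arm --steps '[[[-0.1,-0.1,0.2],[0,0,0]],[[0,0,0.15],[0,0,0]],[[0,0,0],[0,0,0]]]'

```text
t: 13.1
tool_pos: [0.4313, -0.0639, 0.1965]
tool_rot: [3.14, 0.025, 0.007]
contact_force: [0.1, 0.3, -0.9]
opening: 0.028
```

```bash
python3 d.py .431 -.064 .042 .015
```

```text
shift cm [-0.03  0.01 -0.05] norm 0.06 turn deg [ 0.1  -0.25  0.05] grasp now [ 0.432  -0.0642  0.0415] open 0.028 F [ 0.1  0.3 -0.9]
```

Emit:
jog_arm --steps '[[[0,0,0],[0,0,0]],[[0,0,0],[0,0,0]],[[0,0,0],[0,0,0]],[[0,0,0],[0,0,0]]]' --fingers 0.15

```text
t: 13.5
tool_pos: [0.4315, -0.0639, 0.1967]
tool_rot: [3.14, 0.025, 0.008]
contact_force: [-0.1, -0.0, -0.8]
opening: 0.0493
```

Emit:
jog_arm --steps '[[[0,0,-1.0],[0,0,0]],[[0,0,-2],[0,0,0]],[[0,0,-2.5],[0,0,0]],[[0,0,-1.5],[0,0,0]],[[0,0,0],[0,0,0]]]'

```text
t: 14.0
tool_pos: [0.431, -0.0638, 0.2713]
tool_rot: [3.14, 0.025, 0.007]
contact_force: [1.2, -0.1, 0.1]
opening: 0.0491
```

```bash
python3 shot.py w8;  python3 d.py .581 .0233 .10 .03
```

```text
14.0 [ 0.431  -0.0638  0.2713] [3.14  0.025 0.007] [-0.32 -0.3   2.17 -0.    1.27  1.24]
shift cm [15.16 -8.46  1.57] norm 17.43 turn deg [ 0.08 -0.19 -0.8 ] grasp now [ 0.4313 -0.0639  0.1153] open 0.0491 F [ 0.9 -0.1 -0.5]
```

View pics/w8.png

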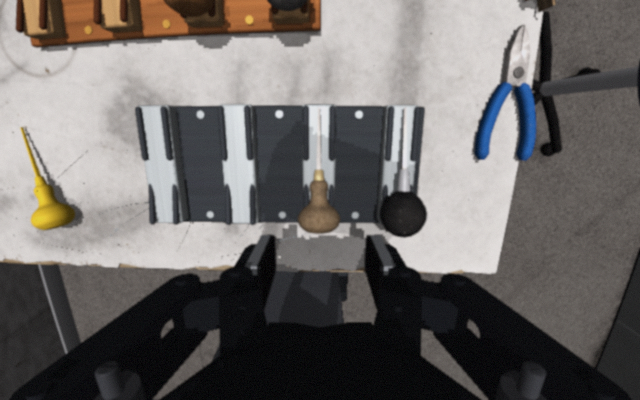

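Pale one seated (knob at (319,217)). Now the red mushroom.

Emit:
jog_arm --steps '[[[1.5,-0.8,0],[0,0,0]],[[2.6,-1.5,0.2],[0,0,-0.2]],[[2.8,-1.6,0.2],[0,0,-0.2]],[[2.8,-1.6,0.2],[0,0,-0.2]],[[2.6,-1.4,0.2],[0,0,-0.1]],[[1.8,-1.0,0.2],[0,0,0]],[[1.0,-0.5,0],[0,0,0]],[[0,0,0],[0,0,0]]]'

```text
t: 14.85
tool_pos: [0.5825, 0.0271, 0.2516]
tool_rot: [3.141, 0.042, -0.013]
contact_force: [-0.4, 0.3, -0.5]
opening: 0.0485
```

```bash
python3 d.py .581 .0233 .044 .03
```

```text
shift cm [-0.12  0.37  5.26] norm 5.27 turn deg [ 0.04  0.46 -0.18] grasp now [0.5813 0.027  0.0966] open 0.0485 F [-0.4  0.3 -0.5]
```

Emit:
jog_arm --steps '[[[0,0.35,0.3],[0,0.4,-0.1]],[[0,0,1.2],[0,0,0]],[[0,0,1.4],[0,0,0]],[[0,0,1.2],[0,0,0]],[[0,0,0.7],[0,0,0]],[[0,0,0.2],[0,0,0]],[[0,0,0],[0,0,0]]]'

```text
t: 15.55
tool_pos: [0.5784, 0.0212, 0.1944]
tool_rot: [3.141, 0.041, -0.011]
contact_force: [0.4, -1.0, -0.4]
opening: 0.0489
```

```bash
python3 d.py .581 .0233 .040 .03
```

```text
shift cm [ 0.26 -0.2  -0.06] norm 0.34 turn deg [ 0.03  0.4  -0.23] grasp now [0.5774 0.0211 0.0394] open 0.0489 F [ 0.4 -1.  -0.4]
```

Emit:
jog_arm --steps '[[[0.25,-0.2,0],[0,0.3,-0.2]],[[0,0,0],[0,0,0]]]'

```text
t: 15.75
tool_pos: [0.5814, 0.0234, 0.1949]
tool_rot: [3.141, 0.047, -0.0]
contact_force: [0.1, -0.5, -0.4]
opening: 0.0493
```

```bash
python3 d.py .581 .0233 .040 .03
```

```text
shift cm [-0.04  0.01 -0.01] norm 0.04 turn deg [ 0.04  0.01 -0.01] grasp now [0.5813 0.0233 0.0399] open 0.0493 F [ 0.1 -0.5 -0.4]
```

Emit:
jog_arm --steps '[[[0,0,0],[0,0,0]],[[0,0,0],[0,0,0]],[[0,0,0],[0,0,0]],[[0,0,0],[0,0,0]],[[0,0,0],[0,0,0]]]' --fingers -1

```text
t: 16.25
tool_pos: [0.5822, 0.0236, 0.1966]
tool_rot: [3.14, 0.048, 0.004]
contact_force: [-0.1, 0.6, -1.3]
opening: 0.0274
```

Emit:
jog_arm --steps '[[[0,0,-0.5],[0,0,0]],[[0,0,-1.0],[0,0,0]],[[0,0,-1.5],[0,0,0]],[[0,0,-2],[0,0,0]],[[0,0,-2],[0,0,0]],[[0,0,-1],[0,0,0]],[[0,0,0],[0,0,0]]]'

```text
t: 16.95
tool_pos: [0.5822, 0.0236, 0.2849]
tool_rot: [3.14, 0.048, 0.009]
contact_force: [-0.5, 0.1, -0.0]
opening: 0.0273
```

```bash
python3 d.py .430 .0004 .12 .015; python3 shot.py w9
```

```text
shift cm [-15.29   1.86   0.91] norm 15.43 turn deg [ 0.08 -0.33  0.88] grasp now [0.5831 0.0234 0.1299] open 0.0273 F [-0.5  0.1 -0. ]
16.95 [0.5822 0.0236 0.2849] [3.14  0.048 0.009] [-0.09  0.06  1.82 -0.    1.26  1.45]
```

View pics/w9.png

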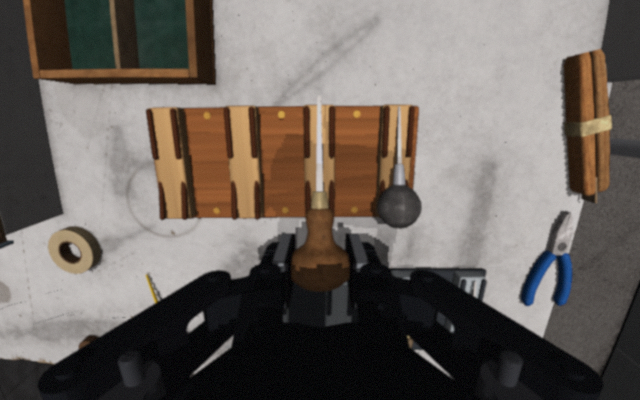

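Emit:
jog_arm --steps '[[[-1.3,0.2,0],[0,0,0]],[[-2.4,0.3,0],[0,0,0.1]],[[-2.8,0.3,0.1],[0,0,0.2]],[[-2.8,0.3,0.1],[0,0,0.2]],[[-2.4,0.3,0.1],[0,0,0.2]],[[-1.8,0.2,0.1],[0,0,0]],[[-1.3,0.2,0],[0,0,0]],[[0,0,0],[0,0,0]]]'

```text
t: 17.8
tool_pos: [0.4265, 0.0017, 0.2713]
tool_rot: [-3.141, -0.028, 0.012]
contact_force: [0.0, 0.0, -1.0]
opening: 0.0275
```

```bash
python3 d.py .432 .0004 .046 .015
```

```text
shift cm [0.6  0.15 7.03] norm 7.06 turn deg [-0.05  0.45  0.15] grasp now [0.4253 0.0018 0.1163] open 0.0275 F [ 0.  0. -1.]
```

Emit:
jog_arm --steps '[[[0.5,0.1,1.0],[0,0.4,0.1]],[[0,0,1.5],[0,0,0]],[[0,0,1.5],[0,0,0]],[[0,0,1.2],[0,0,0]],[[0,0,0.7],[0,0,0]],[[0,0,0.4],[0,0,0]],[[0,0,0],[0,0,0]]]'

```text
t: 18.5
tool_pos: [0.4333, 0.0011, 0.2041]
tool_rot: [-3.14, -0.024, 0.001]
contact_force: [-0.3, 0.5, -0.6]
opening: 0.0273
```

```bash
python3 d.py .432 .0004 .042 .015; python3 shot.py w10
```

```text
shift cm [-0.13  0.07  0.71] norm 0.73 turn deg [-0.08  0.04  0.03] grasp now [0.4332 0.0013 0.0491] open 0.0273 F [-0.3  0.5 -0.6]
18.5 [0.4333 0.0011 0.2041] [-3.14e+00 -2.40e-02  1.00e-03] [-0.17 -0.2   2.21  0.    1.13  1.38]
```

View pics/w10.png

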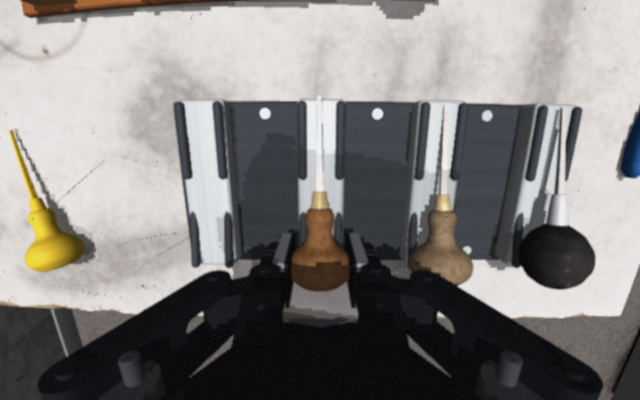

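Emit:
jog_arm --steps '[[[-0.15,0.05,0.25],[0,0,0]],[[0,0,0.25],[0,0,0]],[[0,0,0.2],[0,0,0]],[[0,0,0],[0,0,0]]]'

```text
t: 18.95
tool_pos: [0.4328, 0.0003, 0.1989]
tool_rot: [-3.141, -0.024, -0.006]
contact_force: [-0.5, -0.5, -0.8]
opening: 0.0276
```

```bash
python3 d.py .432 .0004 .042 .015
```

```text
shift cm [-0.08 -0.01  0.19] norm 0.2 turn deg [-0.03 -0.22  0.03] grasp now [0.4334 0.0005 0.0439] open 0.0276 F [-0.5 -0.5 -0.8]
```

Emit:
jog_arm --steps '[[[-0.1,0,0.15],[0,0,0]],[[0,0,0.1],[0,0,0]],[[0,0,0],[0,0,0]]]'

```text
t: 19.25
tool_pos: [0.4319, 0.0003, 0.1965]
tool_rot: [-3.141, -0.024, -0.007]
contact_force: [0.1, 0.5, 0.1]
opening: 0.0275
```

Emit:
jog_arm --steps '[[[0,0,0],[0,0,0]],[[0,0,0],[0,0,0]],[[0,0,0],[0,0,0]],[[0,0,0],[0,0,0]]]' --fingers 0.15

```text
t: 19.65
tool_pos: [0.4322, 0.0003, 0.197]
tool_rot: [-3.141, -0.024, -0.009]
contact_force: [0.0, -0.8, -0.3]
opening: 0.0491
```

Emit:
jog_arm --steps '[[[0,0,-1.0],[0,0,0]],[[0,0,-2],[0,0,0]],[[0,0,-2.5],[0,0,0]],[[0,0,-1.5],[0,0,0]],[[0,0,0],[0,0,0]]]'

```text
t: 20.15
tool_pos: [0.4317, 0.0003, 0.2716]
tool_rot: [-3.141, -0.024, -0.008]
contact_force: [0.1, 0.5, -0.7]
opening: 0.0492
```

```bash
python3 shot.py w11;  python3 d.py .589 -.0407 .10 .03
```

```text
20.15 [4.317e-01 3.000e-04 2.716e-01] [-3.141 -0.024 -0.008] [-0.17 -0.32  2.18  0.    1.28  1.38]
shift cm [15.69  4.34  1.61] norm 16.36 turn deg [-0.03 -0.23 -0.84] grasp now [4.320e-01 4.000e-04 1.155e-01] open 0.0493 F [-1.1  0.3 -0. ]
```

View pics/w11.png

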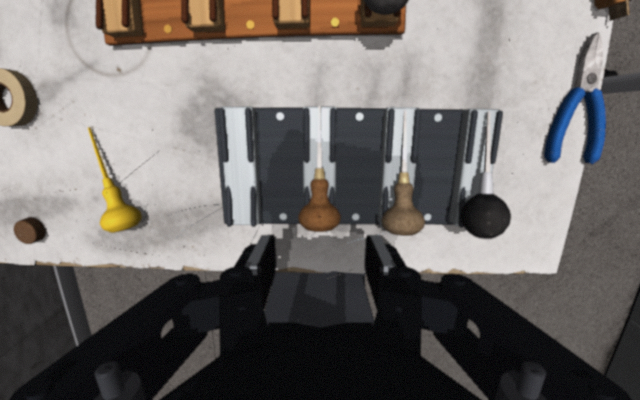

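Three seated in the right order (red at (319,215), pale (403,217), black (486,215)). Now the steel ball.

Emit:
jog_arm --steps '[[[1.5,0.4,0],[0,0,0]],[[2.6,0.7,0.2],[0,0,-0.2]],[[2.8,0.8,0.2],[0,0,-0.2]],[[2.8,0.8,0.2],[0,0,-0.2]],[[2.6,0.7,0.2],[0,0,-0.1]],[[2.0,0.6,0.2],[0,0,0]],[[1.3,0.3,0],[0,0,0]],[[0,0,0],[0,0,0]]]' --fingers 0.18

```text
t: 21.0
tool_pos: [0.5911, -0.0401, 0.2508]
tool_rot: [-3.138, -0.045, 0.013]
contact_force: [-0.3, -0.3, -0.2]
opening: 0.0502
```

```bash
python3 d.py .589 -.0407 .044 .03
```

```text
shift cm [-0.17  0.07  5.18] norm 5.19 turn deg [-0.18  0.46 -0.09] grasp now [ 0.5898 -0.0397  0.0958] open 0.0502 F [-0.3 -0.3 -0.2]
```

Emit:
jog_arm --steps '[[[-0.1,0.1,0.3],[-0.1,0.4,-0.1]],[[0,0,1.2],[0,0,0]],[[0,0,1.4],[0,0,0]],[[0,0,1.2],[0,0,0]],[[0,0,0.7],[0,0,0]],[[0,0,0.2],[0,0,0]],[[0,0,0],[0,0,0]]]'

```text
t: 21.7
tool_pos: [0.5853, -0.0399, 0.1921]
tool_rot: [-3.138, -0.048, 0.014]
contact_force: [1.5, -0.5, 0.1]
opening: 0.0506
```

```bash
python3 d.py .589 -.0407 .040 .03
```

```text
shift cm [ 0.36  0.09 -0.29] norm 0.47 turn deg [-0.19  0.52  0.05] grasp now [ 0.5839 -0.0394  0.0371] open 0.0506 F [ 1.5 -0.5  0.1]
```

Emit:
jog_arm --steps '[[[0.35,0.1,-0.3],[-0.1,0.4,0]],[[0,0,0],[0,0,0]],[[0,0,0],[0,0,0]]]'

```text
t: 22.0
tool_pos: [0.5898, -0.041, 0.1966]
tool_rot: [-3.14, -0.048, -0.001]
contact_force: [0.6, 0.2, -0.3]
opening: 0.0505
```

```bash
python3 d.py .589 -.0407 .040 .03
```

```text
shift cm [-0.08 -0.03  0.16] norm 0.18 turn deg [-0.05 -0.04  0.05] grasp now [ 0.59   -0.0408  0.0416] open 0.0505 F [ 0.6  0.2 -0.3]
```

Emit:
jog_arm --steps '[[[-0.08,0,0.2],[0,0,0]],[[0,0,0],[0,0,0]]]'

```text
t: 22.2
tool_pos: [0.5895, -0.0412, 0.1956]
tool_rot: [-3.141, -0.048, -0.004]
contact_force: [-0.6, 0.1, -0.1]
opening: 0.0506
```

Emit:
jog_arm --steps '[[[0,0,0],[0,0,0]],[[0,0,0],[0,0,0]],[[0,0,0],[0,0,0]],[[0,0,0],[0,0,0]],[[0,0,0],[0,0,0]]]' --fingers -1 --grip_force 70

```text
t: 22.7
tool_pos: [0.5899, -0.0406, 0.1964]
tool_rot: [-3.14, -0.049, -0.006]
contact_force: [0.4, 0.8, 1.3]
opening: 0.0311
```

Emit:
jog_arm --steps '[[[0,0,-0.5],[0,0,0]],[[0,0,-1.0],[0,0,0]],[[0,0,-1.5],[0,0,0]],[[0,0,-2],[0,0,0]],[[0,0,-2],[0,0,0]],[[0,0,-1],[0,0,0]],[[0,0,0],[0,0,0]]]'

```text
t: 23.4
tool_pos: [0.5889, -0.0414, 0.2824]
tool_rot: [3.141, 0.048, 0.005]
contact_force: [-0.5, -0.9, -1.8]
opening: 0.0306
```

```bash
python3 d.py .433 .0644 .12 .015; python3 shot.py w12
```

```text
shift cm [-15.26 -11.06   0.69] norm 18.86 turn deg [ 0.02 -0.18  0.91] grasp now [ 0.5894 -0.0415  0.1274] open 0.0306 F [-0.5 -0.9 -1.8]
23.4 [ 0.5889 -0.0414  0.2824] [3.141 0.048 0.005] [-0.2   0.08  1.8   0.    1.26  1.34]
```

View pics/w12.png

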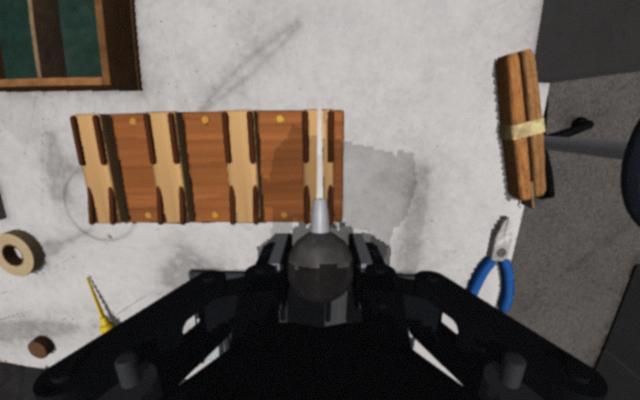

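Held straight (knob at (320,266)). Carry to the leftmost metal seat.

Emit:
jog_arm --steps '[[[-1.3,-1.0,0],[0,0,0]],[[-2.4,-1.7,0],[0,0,0.1]],[[-2.8,-2.0,0.1],[0,0,0.2]],[[-2.8,-2.0,0.1],[0,0,0.2]],[[-2.4,-1.7,0.1],[0,0,0.2]],[[-1.8,-1.3,0.1],[0,0,0]],[[-1.2,-0.9,0],[0,0,0]],[[0,0,0],[0,0,0]]]'

```text
t: 24.25
tool_pos: [0.4307, 0.0637, 0.2688]
tool_rot: [-3.141, -0.026, 0.017]
contact_force: [0.1, -0.4, -1.6]
opening: 0.031
```

```bash
python3 d.py .433 .0644 .046 .015
```

```text
shift cm [ 0.3  -0.06  6.78] norm 6.79 turn deg [-0.03  0.62  0.07] grasp now [0.429  0.0638 0.1139] open 0.031 F [ 0.1 -0.4 -1.6]
```

Emit:
jog_arm --steps '[[[0.2,0,1.0],[0,0.5,0.1]],[[0,0,1.5],[0,0,0]],[[0,0,1.5],[0,0,0]],[[0,0,1.2],[0,0,0]],[[0,0,0.6],[0,0,0]],[[0,0,0.2],[0,0,0]],[[0,0,0],[0,0,0]]]'

```text
t: 24.95
tool_pos: [0.4339, 0.0623, 0.2046]
tool_rot: [3.141, 0.022, -0.004]
contact_force: [-0.0, 0.4, -1.7]
opening: 0.031
```

```bash
python3 d.py .433 .0644 .042 .015; python3 shot.py w13
```

```text
shift cm [-0.08 -0.21  0.76] norm 0.8 turn deg [ 0.05  0.16 -0.06] grasp now [0.4334 0.0621 0.0496] open 0.031 F [-0.   0.4 -1.7]
24.95 [0.4339 0.0623 0.2046] [ 3.141  0.022 -0.004] [-0.03 -0.19  2.2  -0.    1.13  1.53]
```

View pics/w13.png

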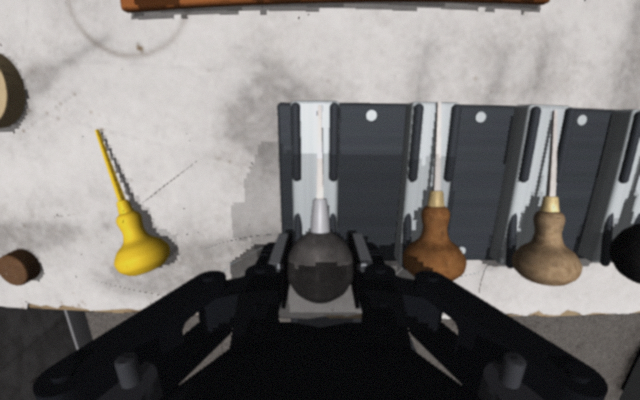

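Emit:
jog_arm --steps '[[[-0.1,-0.2,0.25],[0,0.1,0]],[[0,0,0.25],[0,0,0]],[[0,0,0.2],[0,0,0]],[[0,0,0.1],[0,0,0]],[[0,0,0],[0,0,0]]]'

```text
t: 25.5
tool_pos: [0.4339, 0.0645, 0.1983]
tool_rot: [3.141, 0.022, 0.006]
contact_force: [-0.2, 0.1, -1.7]
opening: 0.0312
```

```bash
python3 d.py .433 .0644 .042 .015
```

```text
shift cm [-0.09  0.01  0.13] norm 0.16 turn deg [ 0.06 -0.23 -0.04] grasp now [0.4345 0.0644 0.0433] open 0.0312 F [-0.2  0.1 -1.7]
```

Emit:
jog_arm --steps '[[[-0.1,0,0.15],[0,0,0]],[[0,0,0.05],[0,0,0]],[[0,0,0],[0,0,0]]]'

```text
t: 25.8
tool_pos: [0.4332, 0.0645, 0.1969]
tool_rot: [3.141, 0.022, 0.008]
contact_force: [-0.4, 0.2, -1.0]
opening: 0.0309
```

Emit:
jog_arm --steps '[[[0,0,0],[0,0,0]],[[0,0,0],[0,0,0]],[[0,0,0],[0,0,0]],[[0,0,0],[0,0,0]]]' --fingers 0.18

```text
t: 26.2
tool_pos: [0.4336, 0.0645, 0.1974]
tool_rot: [3.14, 0.022, 0.01]
contact_force: [0.3, -1.0, -0.2]
opening: 0.0505
```

Emit:
jog_arm --steps '[[[0,0,-1.0],[0,0,0]],[[0,0,-2],[0,0,0]],[[0,0,-3],[0,0,0]],[[0,3,-4],[0,0,0]],[[0,3,-4],[0,0,0]],[[0,3,-2],[0,0,0]],[[0,0,0],[0,0,0]]]'

```text
t: 26.9
tool_pos: [0.4329, -0.0275, 0.3673]
tool_rot: [3.137, 0.028, 0.011]
contact_force: [-0.0, 0.4, -0.2]
opening: 0.0502
```

```bash
python3 shot.py w14
```

```text
26.9 [ 0.4329 -0.0275  0.3673] [3.137 0.028 0.011] [-0.23 -0.41  2.08 -0.    1.46  1.32]
```

View pics/w14.png

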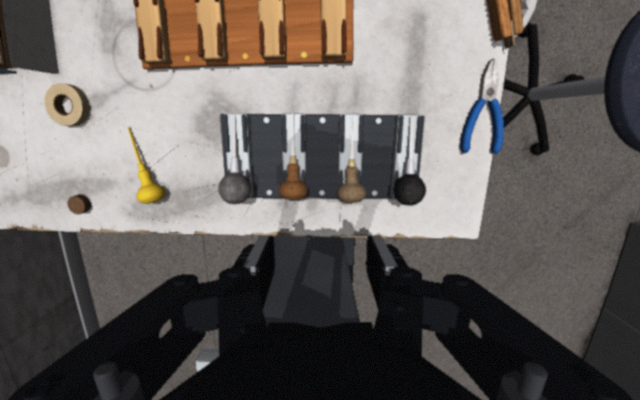

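```bash
python3 - <<'E'
from h import *
np.set_printoptions(precision=4,suppress=True)
d=np.load("pics/w14.npz"); c=(d["K"],d["d"],d["T"])
K=onz("w",[[235,187],[293,189],[351,189],[409,188]],.041,c);T=onz("w",[[236,116],[293,116],[351,116],[410,117]],.027,c)
o=np.array([.4337,-.0316]);th=.0136;M=np.array([[np.cos(th),np.sin(th)],[-np.sin(th),np.cos(th)]])
print("metal frame knobs",(K[:,:2]-o)@M.T,"tips",(T[:,:2]-o)@M.T)
im=ctrl.get_image("side")[:,:,::-1]; cv2.imwrite("pics/s2.png",cv2.resize(im[150:300,180:420],(800,500),interpolation=cv2.INTER_CUBIC))
E
```

```text
metal frame knobs [[ 0.0016  0.0946]
 [-0.0005  0.0315]
 [-0.0002 -0.0316]
 [ 0.0012 -0.0951]] tips [[ 0.0764  0.0924]
 [ 0.0763  0.0313]
 [ 0.0766 -0.0307]
 [ 0.0763 -0.0944]]
```

View pics/s2.png

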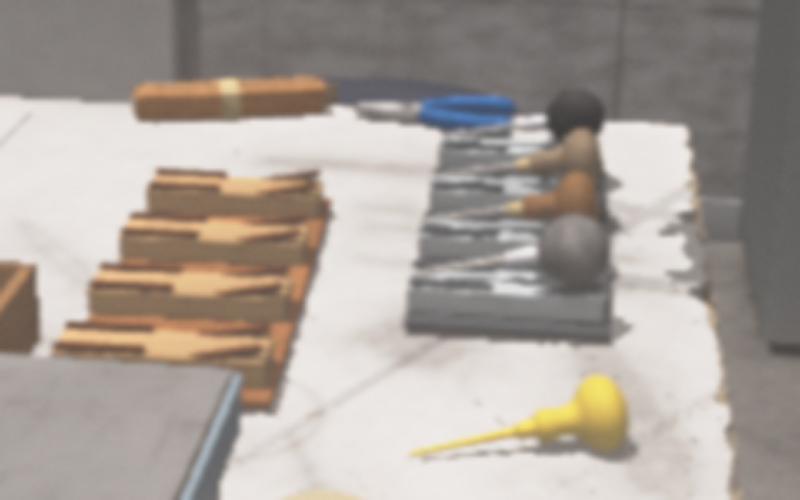

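All four gravers lie low in their seats, the wooden rest is empty, and the gripper is well clear. I'm handing the job in.

```bash
python3 -c "
from station import ctrl
print(ctrl.finish_job(), ctrl.get_obs()['t'])"
```

```text
the job is handed in; nothing more can be done
the job is handed in; nothing more can be done
```

All four gravers are now on the metal rest in mirrored order, and the job was handed in at about 27 s of the 96 s allowed. On the wooden rest they lay, from the robot's left, black, pale mushroom, red mushroom, steel ball. On the metal rest they lie steel ball, red mushroom, pale mushroom, black.

- **Position:** in the last wrist picture the knobs are within about 2 mm of the seat centrelines and within 3 mm of their intended lengthwise position. The blade tips are within 4 mm of the centrelines, and every knob is on the robot's side.
- **Height:** I did not measure it. The side view showed all four lying low in the troughs.
- **Clearance:** the gripper was open and well above the rests when I handed in.
- **Oddities:** the grip openings read 3 to 5 mm less than the knob widths, although all the grasps held straight. Some short moves missed their target by several millimetres (up to about 8 mm in height on one descent), and I corrected these before gripping or letting go.

No check failed. The force readings at the end of each move stayed under 3 N.

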